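# Close the filter housing without crossing its cap's thread

### The arm

A 6-joint arm with a two-finger parallel gripper is mounted at the origin on a cart in front of the work surface, level with it; the furniture and walls round the work are solid. World frame = base frame: x ahead of the robot, y to its left, z up, the work surface at z = 0. Lengths are in m, angles in degrees, forces in N, time in s.
With the tool pointing down it reaches from about 0.35 to 0.875 m from the base axis. Payload 4.2 kg.
Tool frame: the origin (TCP) lies on the centre line of the jaws, within the pads' length; the fingertips stand 11 mm ahead of it and the grasp point (between the pads) lies 8 mm behind it; z points along the fingers, y is the line along which they close (so a half turn about z gives the same grasp; the last joint's range is limited). The gripper opens to 87 mm and grips with 3 to 60 N. Pads are 19 mm wide; open, the fingers measure 117 mm over their backs; the gripper's body (75 mm by 190 mm) begins 51 mm behind the grasp point.
Start: joints at [89.244, 22.042, 0.453, 0, -68.411, -14.817], TCP at [0.168, 0.602, 0.234] pointing down, gripper open.
Joint ranges: [-179.83, 179.83], [-69.29, 118.12], [-61.27, 80.66], [-181.25, 117.63], [-171.15, -9.14], [-177.46, 177.46]. Speed limits (degrees/s): [159.86, 159.86, 180, 180, 180, 180].

### API

Orientations are given as a 3x3 rotation matrix whose columns are the frame's x, y, z axes.
In Python, from station import r gives the robot as it stands.
- The arm moves only by the tool servo_tool, never from a script. Its argument "commands" is a list that holds one entry, the list of rows, each a list of 7 numbers: the closure, from 0 (fully open) to 1 (shut), then the shift along the tool's x, y, z in mm, then the turn, a rotation vector about the tool's x, y, z in rad. In form: [[[claw, x, y, z, ax, ay, az], ...]]. A call has exactly 5 rows; each row is the pose to reach, as a shift and turn from the pose commanded when the call began, along the tool's axes at that moment; what a row does not reach only later rows make up. A row lasts 1/10 s, in which the tool goes at most 50 mm and 8.59 degrees, less where a joint would pass 70% of its speed; a pose out of reach is approached as far as the arm can. A call with a gripper value outside its range is refused whole. The fingers move at their own pace and stop on an object; the grip force is fixed at half the most. Time passes only in rows, so rows that repeat a pose let the fingers close, or fill a call up. It gives the time, the measured TCP pose, the force, the opening and the grip force at its end, in the units of the state.
- r.sense(): the state, without advancing time (a new reading comes with each control period).
- r.capture(name): name is "side" or "top" or "wrist"; returns a dict with "pixels" (480x640x3 uint8, red, green, blue), "camera_matrix" (3x3 intrinsics, pixels), "R" (3x3) and "t" (3): a world point X has camera coordinates R X + t. Camera axes: x right, y down, z forward; pixel columns grow to the right and rows downward; lengths in m; the calibration is good to about 2 mm. A picture is of the moment at which its call begins. There is no depth.
- r.finish_job(): hands the job in; it is judged then, once.
The state is a dict: "time_s": time; "joints": joint angles; "joint_velocities": joint speeds; "effort": joint torques, N m; "tcp_pos": TCP position; "ee_rot": TCP orientation; "wrist_force": force on the tool from outside, world axes, zero at the start; "moment": the same for the moment, N m; "gripper_width": opening from 0.0 (shut) to 1.0 (fully open); "gripper_force": force on a finger pad.
Only numpy, scipy, OpenCV 4.12 (cv2) and the standard library are available. Lean on these libraries where they do the work, as an engineer would, in place of code of your own. Each camera call takes 0.05 s, during which the arm holds its last target. There are 200 camera calls.

### The job

The cap of the rubber-mounted filter housing has only been set loosely on its neck, outside the thread. Try it gently clockwise and stop as soon as it binds while it is still high; then back it off anticlockwise until you feel it drop into the thread, and screw it clockwise until it stops fully home, then let go. Never force it: a hard twist or push tears the rubber mount; leave the things standing around alone.

Things in the scene. Friction and masses are not known exactly. Their poses are not given: they have to be found in the camera images.
- cap: Grey ribbed round cap, 49 mm diameter, 65 mm tall, about 160 g, loose. Origin: centre of its skirt's lower rim; z up its axis; x along the grip bar on top. Starts with the rim 92 mm above the foot's origin. Inside are 3 pins 120 deg apart for the neck's 3-start thread (1.4 mm clearance all round).
- cap_bar (a point): Middle of the cap's straight grip bar, on the cap's axis, 53 mm above the rim. The bar is 46 mm long (cap x), 14 mm wide (y) and stands from 42 to 65 mm above the rim on the cap's flat top. Grip it across its width from above and turn about the vertical axis.
- foot: Aluminium manifold block fixed to the bench, 84 x 110 x 24 mm (x, y, z), a brass hose barb on each y end; origin: centre of its underside. On its axis stands the housing on a rubber ring: a round can, 62 mm diameter, then the threaded neck, 38 mm diameter. The angle of the thread starts is unknown; this pose does not tell it.
- crest (a point): Centre of the flat crest of the neck's thread, 106 mm above the foot's origin, where the cap's pins rest at first. Clockwise from above, the cap turns freely only 5 to 45 deg there (varies) and binds, still high. About 60 deg anticlockwise from the bind the pins meet the openings: the cap can drop 9 to 10 mm. The openings leave 20 deg of play, then a hard wall.
- shoulder (a point): Centre of the can's shoulder, 76 mm above the foot's origin. From the drop, 75 to 105 deg clockwise takes the cap down 5 to 6 mm more, 4.3 mm per rad (1.8 mm up-down play in the groove), to a hard end stop. Fully home, the cap's rim is about 1 mm above this shoulder, 77 mm above the foot's origin.
- canister (a joint): Twist of can and neck in the rubber, rad, anticlockwise from above positive, 0 at rest, 2 N m per rad. Turning the cap clockwise against a resistance makes it negative. A clear bind is 0.15 to 0.25 N m (0.075 to 0.125 rad); sliding under a light push makes up to about 0.1 N m. The rubber tears beyond 0.25 rad (0.5 N m) either way.
- canister_squash (a joint): How far the can is pushed down into the rubber, m, about 0 at rest, 4 N per mm either way (it gives sideways just as softly). The rubber tears beyond 6 mm (24 N) down or up. A push of 3 to 8 N is plenty.
- flow_meter: bystander: upright black flow meter, 37 x 108 x 126 mm; origin at the centre of its underside
- cartridge_a: bystander: orange filter cartridge lying on the bench, 28 x 87 x 28 mm; origin at the centre of its underside
- cartridge_b: bystander: second orange filter cartridge, as the first
- hose_barb: bystander: brass hose fitting lying on the bench, 14 x 44 x 16 mm; origin at the centre of its underside
Mind the look-alikes: they are no part of the job. What is shaped like the foot but orange or turquoise is not meant.

How it is judged:
By the outcome, as a careful person would: the job done as asked, in the order asked, and still so for the second after the job is handed in, with the robot touching nothing.
It also fails if it takes over 72 s, if anything falls off the work surface, if the arm or the gripper's body presses on something with over 40 N, if the wrist force passes 120 N, or if a joint passes its speed limit or range.

## Working session

There is one attempt and no reset: what is moved stays moved. The work goes in short steps, Python scripts to look and compute and a tool call to move; the robot and the scene stay as the last step left them, time stands still between calls to the robot, and variables do not carry over. Pictures are saved under pics/ and viewed, at most 10 in all, crops included, and the job is handed in when it is done.

Besides the shell and the picture viewer there is one more tool, called after "Emit:" by a JSON object that holds its "api" and its "payload", one argument or row to a line. servo_tool: Moves the arm, as the interface text tells. Its arguments: {"type":"object","properties":{"commands":{"type":"array","items":{"type":"array","items":{"type":"array","items":{"type":"number"}}}}},"required":["commands"]}

```bash
mkdir -p pics; python3 - <<'E'
from station import r
import cv2,numpy as np,pickle
s=r.sense();print(s)
d={n:r.capture(n) for n in("top","side","wrist")}
pickle.dump(d,open("c0.pkl","wb"))
for n in d:
    cv2.imwrite(f"pics/{n}0.png",d[n]["pixels"][:,:,::-1]);print(n,d[n]["camera_matrix"].tolist(),(-d[n]["R"].T@d[n]["t"]).round(3),d[n]["R"].round(3).tolist())
E
```

```text
{'time_s': 0.0, 'joints': array([ 8.92437866e+01,  2.20913799e+01,  3.80121446e-01, -2.72197636e-02,
       -6.84084115e+01, -1.48181903e+01]), 'joint_velocities': array([-0.08382528, -0.01961727,  0.04890608, -0.01413641, -0.07516098,
        0.05407357]), 'effort': array([-7.63357602e-04, -3.90672612e+01,  1.87412632e+01,  4.22005981e+00,
        1.09784745e-02, -1.88041163e-04]), 'tcp_pos': array([0.16762298, 0.60152272, 0.23245995]), 'ee_rot': array([[ 9.63235557e-01, -2.68657853e-01, -4.69265611e-04],
       [-2.68658241e-01, -9.63233311e-01, -2.08258268e-03],
       [ 1.07489924e-04,  2.13208976e-03, -9.99997721e-01]]), 'wrist_force': array([-0.17049874,  0.07665086, -0.3851747 ]), 'moment': array([ 0.02169857, -0.02853486,  0.00502122]), 'gripper_force': 0.0, 'gripper_width': 1.0012498564518035}
top [[583.3793334564112, 0.0, 312.53934681128675], [0.0, 583.3793334564112, 239.31752032199972], [0.0, 0.0, 1.0]] [0.338 0.445 0.96 ] [[0.009, -1.0, -0.013], [-0.987, -0.007, -0.164], [0.163, 0.014, -0.986]]
side [[443.5289066957862, 0.0, 318.91061197004035], [0.0, 443.5289066957862, 240.92944105780785], [0.0, 0.0, 1.0]] [ 0.472 -0.322  0.46 ] [[1.0, 0.001, -0.002], [-0.001, -0.416, -0.909], [-0.002, 0.909, -0.416]]
wrist [[337.27978532632295, 0.0, 319.7794935012075], [0.0, 337.27978532632295, 241.3180505996213], [0.0, 0.0, 1.0]] [0.241 0.58  0.384] [[-0.269, -0.963, 0.002], [-0.926, 0.259, 0.274], [-0.264, 0.072, -0.962]]
```

View pics/top0.png

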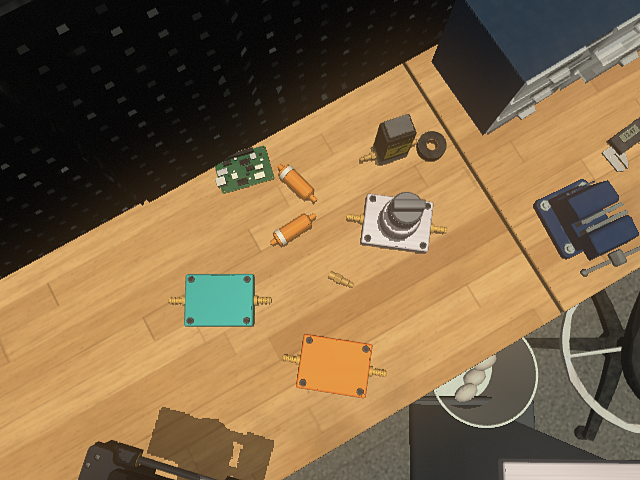

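View pics/side0.png

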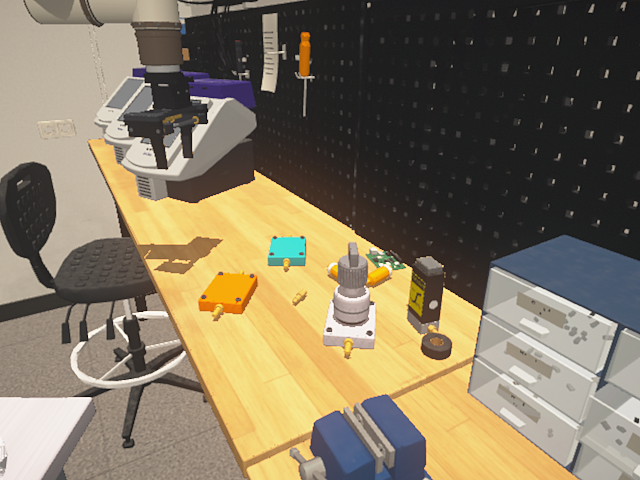

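The top view shows the silver foot at about (397,223) with the cap at about (407,208). The flow meter is at (395,138). In the side view the cap is at about (352,265). I'll zoom in on both.

```bash
python3 - <<'E'
import cv2,numpy as np,pickle
d=pickle.load(open("c0.pkl","rb"))
a=d["top"]["pixels"][160:280,330:460,::-1];b=d["side"]["pixels"][225:365,300:400,::-1]
a=cv2.resize(a,None,fx=4,fy=4,interpolation=2);b=cv2.resize(b,None,fx=2.5,fy=2.5,interpolation=2)
c=np.zeros((480,770,3),np.uint8);c[:a.shape[0],:520]=a;c[:350,520:]=b
cv2.imwrite("pics/crop.png",c)
E
```

```text
(no output)
```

View pics/crop.png

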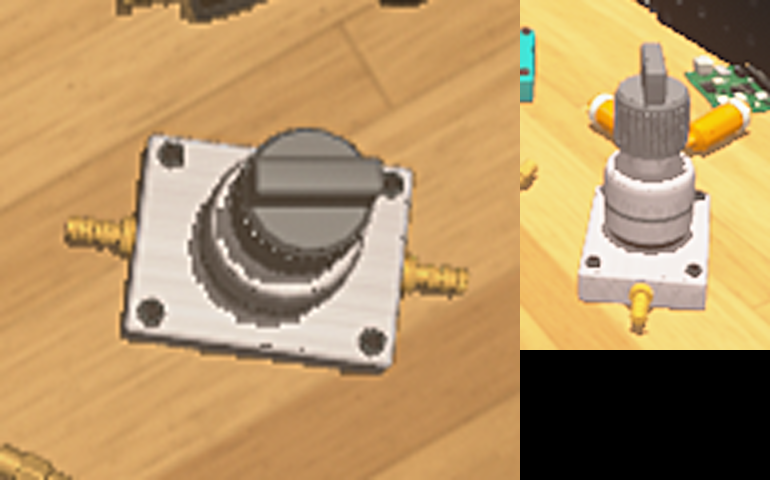

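The crop shows the bar's top face with corners at about (256,157)-(380,193). The foot's screws are at (171,155), (392,184), (372,341) and (150,312). The bar lies roughly along world y.

```bash
cat > h.py <<'E'
import numpy as np,cv2,pickle
def ray(c,p,z):
    o=-c["R"].T@c["t"];v=c["R"].T@np.linalg.inv(c["camera_matrix"])@np.array([p[0],p[1],1.]);return o+v*(z-o[2])/v[2]
E
python3 - <<'E'
from h import *
d=pickle.load(open("c0.pkl","rb"));c=d["top"]
f=lambda p,z:ray(c,(330+(p[0]+.5)/4-.5,160+(p[1]+.5)/4-.5),z)
S=[f(p,.024) for p in((171,155),(392,184),(372,341),(150,312))]
print(np.mean(S,0).round(4),np.round(S,4))
B=[f(p,.157) for p in((254,156),(382,156),(382,195),(254,195))]
print(np.mean(B,0).round(4),np.round(B,4))
v=B[0]+B[3]-B[1]-B[2];print("bar deg",np.degrees(np.arctan2(v[1],v[0])))
print(f((310,188),.134))
# side: bar top middle / mid
s=d["side"];g=lambda p,z:ray(s,(300+(p[0]-520)/2.5,225+p[1]/2.5),z)
print("side bar top centre",g((652,45),.157), "rim",g((652,115),.11))
E
```

```text
[0.5238 0.3207 0.024 ] [[0.5622 0.3612 0.024 ]
 [0.5506 0.2709 0.024 ]
 [0.4855 0.2805 0.024 ]
 [0.4968 0.3702 0.024 ]]
[0.5233 0.3216 0.157 ] [[0.5302 0.3439 0.157 ]
 [0.5305 0.299  0.157 ]
 [0.5164 0.2993 0.157 ]
 [0.5162 0.3441 0.157 ]]
bar deg 90.35367852662424
[0.52396721 0.32099312 0.134     ]
side bar top centre [0.52571664 0.33335998 0.157     ] rim [0.52652639 0.32468306 0.11      ]
```

Emit:
{"api": "servo_tool", "payload": {
  "commands": [
    [[0.4,42,17.5,0,0,0,0.13],[0.4,84,35,0,0,0,0.26],[0.4,126,52.5,0,0,0,0.39],[0.4,168,70,0,0,0,0.52],[0.4,209,87.5,0,0,0,0.65]]
  ]
}}

```text
time_s: 0.65
tcp_pos: [0.3466, 0.4602, 0.2333]
ee_rot: [[0.6, -0.8, -0.0], [-0.8, -0.6, -0.0], [0.0, 0.0, -1.0]]
wrist_force: [1.3, 0.5, -0.1]
gripper_width: 0.649
gripper_force: 0.0
```

```bash
cat >> h.py <<'E'
from scipy.spatial.transform import Rotation as Ro
def to(s,pos,yaw_y):
    "tool-frame shift mm and rotvec to reach pos, pointing down, tool y at world angle yaw_y deg"
    a=np.radians(yaw_y);y=np.array([np.cos(a),np.sin(a),0]);z=np.array([0,0,-1.])
    R=np.c_[np.cross(y,z),y,z];E=s["ee_rot"]
    return (E.T@(np.array(pos)-s["tcp_pos"])*1000).round(2),Ro.from_matrix(E.T@R).as_rotvec().round(4)
def show(s):
    E=s["ee_rot"];print(s["time_s"],"pos",s["tcp_pos"].round(4),"yaw",np.degrees(np.arctan2(E[1,1],E[0,1])).round(2),"j",s["joints"].round(1),"F",s["wrist_force"].round(2),"M",s["moment"].round(3),s["gripper_width"],s["gripper_force"])
E
python3 - <<'E'
from h import *
from station import r
s=r.sense();show(s);print(to(s,(.524,.321,.215),180.3))
E
```

```text
0.65 pos [0.3466 0.4602 0.2333] yaw -143.11 j [ 69.1  17.3  -6.6  -0.  -66.1 -32.2] F [ 1.26  0.51 -0.12] M [ 0.127 -0.09   0.005] 0.6492354101413863 0.0
(array([217.79, -58.3 ,  18.33]), array([ 4.000e-04, -3.000e-04,  6.387e-01]))
```

Emit:
{"api": "servo_tool", "payload": {
  "commands": [
    [[0.4,43.5,-11.6,4,0,0,0.128],[0.4,87,-23.2,8,0,0,0.256],[0.4,131,-35,12,0,0,0.384],[0.4,175,-46.7,16,0,0,0.511],[0.4,218,-58.3,18.3,0,0,0.639]]
  ]
}}

```text
time_s: 1.15
tcp_pos: [0.5248, 0.3216, 0.2146]
ee_rot: [[0.005, -1.0, -0.001], [-1.0, -0.005, -0.001], [0.001, 0.001, -1.0]]
wrist_force: [0.4, 1.3, -1.4]
gripper_width: 0.596
gripper_force: 0.0
```

Emit:
{"api": "servo_tool", "payload": {
  "commands": [
    [[0.4,0,0,0,0,0,0],[0.4,0,0,0,0,0,0],[0.4,0,0,0,0,0,0],[0.4,0,0,0,0,0,0],[0.4,0,0,0,0,0,0]]
  ]
}}

```text
time_s: 1.65
tcp_pos: [0.523, 0.3242, 0.2155]
ee_rot: [[0.012, -1.0, 0.0], [-1.0, -0.012, 0.0], [-0.0, -0.0, -1.0]]
wrist_force: [0.8, 0.4, 1.0]
gripper_width: 0.6
gripper_force: 0.0
```

```bash
python3 - <<'E'
from h import *
from station import r
s=r.sense();show(s);c=r.capture("wrist");pickle.dump(c,open("w1.pkl","wb"))
p=c["R"]@np.array([.524,.321,.157])+c["t"];q=c["camera_matrix"]@p;q=q[:2]/q[2];print(q)
x,y=q.astype(int);x0=max(0,min(x-130,380));y0=max(0,min(y-110,260));print(x0,y0)
im=c["pixels"][y0:y0+220,x0:x0+260,::-1];cv2.imwrite("pics/w1.png",cv2.resize(im,None,fx=2.5,fy=2.5,interpolation=2))
E
```

```text
1.65 pos [0.523  0.3242 0.2155] yaw -179.3 j [ 46.8  21.8  -2.6  -0.  -65.6 -46.1] F [0.78 0.42 1.  ] M [ 0.08  -0.075 -0.023] 0.5998229319052701 0.0
[319.92530288 260.78107489]
189 150
```

View pics/w1.png

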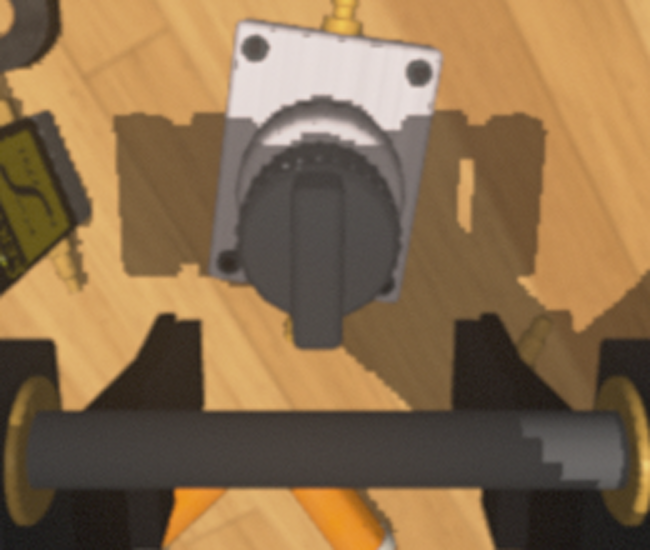

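The wrist view shows the bar's top face between crop corners (294,188) and (343,347), with its end face just above. The foot and flow meter are clear of it.

```bash
python3 - <<'E'
from h import *
from station import r
c=pickle.load(open("w1.pkl","rb"));s=r.sense();show(s)
f=lambda p,z:ray(c,(189+(p[0]+.5)/2.5-.5,150+(p[1]+.5)/2.5-.5),z)
B=[f(p,.157) for p in((295,188),(343,188),(342,347),(296,347))]
print(np.mean(B,0).round(4),np.round(B,4));v=B[2]+B[3]-B[0]-B[1];print(np.degrees(np.arctan2(v[1],v[0])))
print("cap ctr",f((319,238),.134))
m=np.array([.5238,.3213])
print(to(s,(*m,.149),180.5))
E
```

```text
1.7 pos [0.5231 0.3241 0.2156] yaw -179.31 j [ 46.8  21.8  -2.6  -0.  -65.6 -46.1] F [-0.16 -0.19 -0.78] M [ 0.112 -0.045 -0.005] 0.5995968924215503 0.0
[0.5264 0.3188 0.157 ] [[0.5328 0.2968 0.157 ]
 [0.5205 0.2967 0.157 ]
 [0.52   0.3407 0.157 ]
 [0.5324 0.3409 0.157 ]]
90.5341817297713
cap ctr [0.52668654 0.31696186 0.134     ]
(array([ 2.82, -0.69, 66.55]), array([-0.0003,  0.0003,  0.0033]))
```

Emit:
{"api": "servo_tool", "payload": {
  "commands": [
    [[0.4,4,-1.9,20,0,0,0],[0.4,4,-1.9,42,0,0,0],[0.4,4,-1.9,58,0,0,0],[0.4,4,-1.9,65.5,0,0,0],[0.4,4,-1.9,65.5,0,0,0]]
  ]
}}

```text
time_s: 2.2
tcp_pos: [0.5251, 0.3192, 0.1488]
ee_rot: [[0.011, -1.0, -0.002], [-1.0, -0.011, -0.002], [0.002, 0.002, -1.0]]
wrist_force: [-0.6, -0.2, 0.3]
gripper_width: 0.598
gripper_force: 0.0
```

Emit:
{"api": "servo_tool", "payload": {
  "commands": [
    [[0.6,0,0,0,0,0,0],[0.7,0,0,0,0,0,0],[0.75,0,0,0,0,0,0],[0.8,0,0,0,0,0,0],[0.8,0,0,0,0,0,0]]
  ]
}}

```text
time_s: 2.7
tcp_pos: [0.5258, 0.3193, 0.1501]
ee_rot: [[0.01, -1.0, 0.0], [-1.0, -0.01, 0.0], [-0.0, -0.0, -1.0]]
wrist_force: [0.4, 0.2, 0.0]
gripper_width: 0.246
gripper_force: 0.0
```

```bash
python3 - <<'E'
from h import *
from station import r
import time
show(r.sense())
ds=[r.capture(n) for n in("wrist","side")]
show(r.sense())
w=ds[0]["pixels"][150:400,160:480,::-1];q=ds[1]["pixels"][200:360,290:410,::-1]
c=np.zeros((500,800,3),np.uint8);c[:390,:500]=cv2.resize(w,(500,390));c[:400,500:]=cv2.resize(q,(300,400));cv2.imwrite("pics/g1.png",c)
E
```

```text
2.7 pos [0.5258 0.3193 0.1501] yaw -179.43 j [ 46.3  25.   -7.6   0.  -57.4 -45.8] F [0.44 0.23 0.02] M [ 0.13   0.051 -0.036] 0.24582849365093568 0.0
2.8 pos [0.5258 0.3192 0.1499] yaw -179.43 j [ 46.3  25.   -7.6   0.  -57.4 -45.8] F [-0.08  0.77  0.42] M [0.065 0.04  0.046] 0.21746708405873166 0.0
```

View pics/g1.png

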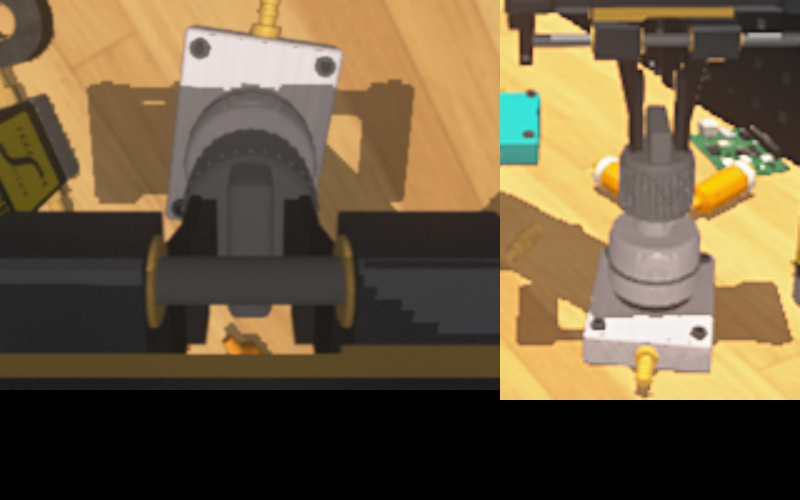

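The picture shows the bar centred between the fingers: inner edges at x≈217 and 285, bar at 228-276. I'll close.

Emit:
{"api": "servo_tool", "payload": {
  "commands": [
    [[0.84,0,0,0,0,0,0],[0.9,0,0,0,0,0,0],[1.0,0,0,0,0,0,0],[1.0,0,0,0,0,0,0],[1.0,0,0,0,0,0,0]]
  ]
}}

```text
time_s: 3.3
tcp_pos: [0.5257, 0.3192, 0.1497]
ee_rot: [[0.01, -1.0, -0.0], [-1.0, -0.01, -0.0], [0.0, 0.0, -1.0]]
wrist_force: [-0.6, 0.0, -0.3]
gripper_width: 0.161
gripper_force: 30.0
```

```bash
cat > st.py <<'E'
from h import *
from station import r
show(r.sense())
L=[]
for i in range(6): r.capture("top");s=r.sense();L.append(np.r_[s["wrist_force"],s["moment"]])
print(np.mean(L,0).round(3),np.std(L,0).round(3))
E
python3 st.py
```

```text
3.3 pos [0.5257 0.3192 0.1497] yaw -179.42 j [ 46.3  25.   -7.6   0.  -57.4 -45.7] F [-0.64  0.02 -0.26] M [ 0.048 -0.077 -0.006] 0.16099949806500524 29.996208250522614
[-0.114  0.175  0.152  0.061 -0.084  0.017] [0.495 0.387 0.547 0.051 0.02  0.016]
```

Emit:
{"api": "servo_tool", "payload": {
  "commands": [
    [[1.0,0,0,0.5,0,0,0],[1.0,0,0,1.0,0,0,0],[1.0,0,0,1.2,0,0,0.03],[1.0,0,0,1.2,0,0,0.06],[1.0,0,0,1.2,0,0,0.06]]
  ]
}}

```text
time_s: 4.1
tcp_pos: [0.5259, 0.3193, 0.1491]
ee_rot: [[-0.05, -0.999, 0.001], [-0.999, 0.05, 0.0], [-0.0, -0.001, -1.0]]
wrist_force: [-0.4, -0.2, 1.8]
gripper_width: 0.158
gripper_force: 30.0
```

```bash
sed -i 's/range(6)/range(4)/' st.py; python3 st.py
```

```text
4.1 pos [0.5259 0.3193 0.1491] yaw 177.16 j [ 46.3  25.   -7.7   0.  -57.2 -49.2] F [-0.37 -0.24  1.84] M [-0.031  0.079  0.033] 0.15771401235232066 29.999394714832306
[-0.087 -0.16   2.581 -0.     0.057 -0.005] [0.665 0.494 0.594 0.014 0.052 0.032]
```

Emit:
{"api": "servo_tool", "payload": {
  "commands": [
    [[1.0,0,0,0.4,0,0,0.03],[1.0,0,0,0.4,0,0,0.06],[1.0,0,0,0.4,0,0,0.09],[1.0,0,0,0.4,0,0,0.1],[1.0,0,0,0.4,0,0,0.1]]
  ]
}}

```text
time_s: 4.8
tcp_pos: [0.526, 0.3194, 0.1485]
ee_rot: [[-0.149, -0.989, 0.001], [-0.989, 0.149, 0.0], [-0.0, -0.001, -1.0]]
wrist_force: [0.7, 0.4, 4.1]
gripper_width: 0.156
gripper_force: 30.0
```

```bash
python3 st.py
```

```text
4.8 pos [0.526  0.3194 0.1485] yaw 171.43 j [ 46.3  25.1  -7.7   0.  -57.2 -54.9] F [0.67 0.4  4.1 ] M [-0.07   0.031  0.065] 0.15619475869686567 30.00225931406021
[-0.051 -0.873  4.77  -0.03  -0.017  0.064] [0.438 0.462 0.202 0.049 0.019 0.018]
```

Emit:
{"api": "servo_tool", "payload": {
  "commands": [
    [[1.0,0,0,0,0,0,0.03],[1.0,0,0,0,0,0,0.06],[1.0,0,0,0,0,0,0.09],[1.0,0,0,0,0,0,0.1],[1.0,0,0,0,0,0,0.1]]
  ]
}}

```text
time_s: 5.5
tcp_pos: [0.5257, 0.3193, 0.1483]
ee_rot: [[-0.248, -0.969, 0.0], [-0.969, 0.248, 0.0], [-0.0, -0.0, -1.0]]
wrist_force: [-0.8, 0.2, 6.0]
gripper_width: 0.162
gripper_force: 30.0
```

```bash
python3 st.py
```

```text
5.5 pos [0.5257 0.3193 0.1483] yaw 165.62 j [ 46.3  25.1  -7.7  -0.  -57.2 -60.7] F [-0.84  0.16  6.01] M [0.063 0.102 0.064] 0.16208069970826564 30.009288489818573
[-1.115e+00 -4.290e-01  5.117e+00  3.000e-03  1.000e-01  1.060e-01] [0.464 0.432 0.669 0.026 0.023 0.03 ]
```

Emit:
{"api": "servo_tool", "payload": {
  "commands": [
    [[1.0,0,0,0,0,0,0.02],[1.0,0,0,0,0,0,0.04],[1.0,0,0,0,0,0,0.06],[1.0,0,0,0,0,0,0.06],[1.0,0,0,0,0,0,0.06]]
  ]
}}

```text
time_s: 6.2
tcp_pos: [0.5257, 0.3193, 0.1483]
ee_rot: [[-0.305, -0.952, 0.0], [-0.952, 0.305, 0.0], [-0.0, -0.0, -1.0]]
wrist_force: [-1.0, -0.0, 4.0]
gripper_width: 0.158
gripper_force: 30.0
```

```bash
python3 st.py
```

```text
6.2 pos [0.5257 0.3193 0.1483] yaw 162.22 j [ 46.3  25.1  -7.7  -0.  -57.2 -64.1] F [-1.03 -0.    3.96] M [0.087 0.179 0.213] 0.15843069292259318 30.027995109558105
[-0.994 -0.3    4.87   0.068  0.169  0.195] [0.702 0.426 0.134 0.031 0.026 0.028]
```

Mz has risen to about 0.2 N·m at 19° while z is unchanged, so it has bound high. I'll back off anticlockwise.

Emit:
{"api": "servo_tool", "payload": {
  "commands": [
    [[1.0,0,0,0,0,0,-0.12],[1.0,0,0,0,0,0,-0.25],[1.0,0,0,0,0,0,-0.38],[1.0,0,0,0,0,0,-0.5],[1.0,0,0,0,0,0,-0.6]]
  ]
}}

```text
time_s: 6.9
tcp_pos: [0.5259, 0.3195, 0.1483]
ee_rot: [[0.289, -0.957, 0.0], [-0.957, -0.289, 0.001], [-0.001, -0.001, -1.0]]
wrist_force: [-1.0, 1.1, 4.3]
gripper_width: 0.163
gripper_force: 30.0
```

```bash
python3 st.py
```

```text
6.9 pos [0.5259 0.3195 0.1483] yaw -163.21 j [ 46.3  25.1  -7.7  -0.  -57.2 -29.5] F [-0.98  1.11  4.27] M [ 0.142  0.104 -0.126] 0.16321106172832947 30.00022977590561
[-0.105  0.109  5.047  0.16   0.043 -0.034] [0.384 0.905 0.281 0.043 0.022 0.034]
```

Emit:
{"api": "servo_tool", "payload": {
  "commands": [
    [[1.0,0,0,0,0,0,-0.05],[1.0,0,0,0,0,0,-0.1],[1.0,0,0,0,0,0,-0.15],[1.0,0,0,0,0,0,-0.2],[1.0,0,0,0,0,0,-0.2]]
  ]
}}

```text
time_s: 7.6
tcp_pos: [0.5259, 0.3193, 0.1483]
ee_rot: [[0.469, -0.883, 0.0], [-0.883, -0.469, 0.0], [-0.0, -0.0, -1.0]]
wrist_force: [-1.0, -0.1, 4.8]
gripper_width: 0.161
gripper_force: 30.0
```

```bash
python3 st.py
```

```text
7.6 pos [0.5259 0.3193 0.1483] yaw -152.02 j [ 46.3  25.1  -7.7   0.  -57.2 -18.3] F [-0.97 -0.13  4.79] M [ 0.092 -0.001 -0.107] 0.16090581322238526 29.998014271259308
[-0.035  0.21   5.062  0.072  0.017 -0.062] [0.458 0.487 0.387 0.024 0.01  0.024]
```

Emit:
{"api": "servo_tool", "payload": {
  "commands": [
    [[1.0,0,0,0,0,0,-0.03],[1.0,0,0,0,0,0,-0.06],[1.0,0,0,0,0,0,-0.09],[1.0,0,0,0,0,0,-0.12],[1.0,0,0,0,0,0,-0.12]]
  ]
}}

```text
time_s: 8.3
tcp_pos: [0.5259, 0.3193, 0.1483]
ee_rot: [[0.571, -0.821, 0.0], [-0.821, -0.571, 0.0], [0.0, -0.001, -1.0]]
wrist_force: [0.2, 0.5, 5.4]
gripper_width: 0.156
gripper_force: 30.0
```

```bash
python3 st.py
```

```text
8.3 pos [0.5259 0.3193 0.1483] yaw -145.16 j [ 46.3  25.1  -7.7   0.  -57.2 -11.5] F [0.21 0.45 5.38] M [ 0.074 -0.046 -0.102] 0.15623793259130583 29.998620450496674
[ 0.371 -0.134  5.126  0.06  -0.036 -0.038] [0.294 0.341 0.31  0.029 0.033 0.033]
```

Emit:
{"api": "servo_tool", "payload": {
  "commands": [
    [[1.0,0,0,0,0,0,-0.03],[1.0,0,0,0,0,0,-0.06],[1.0,0,0,0,0,0,-0.09],[1.0,0,0,0,0,0,-0.1],[1.0,0,0,0,0,0,-0.1]]
  ]
}}

```text
time_s: 9.0
tcp_pos: [0.5258, 0.3191, 0.1482]
ee_rot: [[0.651, -0.759, 0.0], [-0.759, -0.651, -0.0], [0.0, 0.0, -1.0]]
wrist_force: [-0.2, -0.8, 5.2]
gripper_width: 0.158
gripper_force: 30.0
```

```bash
python3 st.py
```

```text
9.0 pos [0.5258 0.3191 0.1482] yaw -139.37 j [ 46.3  25.1  -7.7   0.  -57.2  -5.7] F [-0.24 -0.79  5.21] M [-0.135 -0.101 -0.042] 0.15764643735279005 29.9990451335907
[ 0.123 -0.313  5.035 -0.126 -0.132 -0.072] [0.36  0.502 0.451 0.029 0.032 0.019]
```

Emit:
{"api": "servo_tool", "payload": {
  "commands": [
    [[1.0,0,0,0,0,0,-0.03],[1.0,0,0,0,0,0,-0.06],[1.0,0,0,0,0,0,-0.09],[1.0,0,0,0,0,0,-0.1],[1.0,0,0,0,0,0,-0.1]]
  ]
}}

```text
time_s: 9.7
tcp_pos: [0.526, 0.319, 0.1481]
ee_rot: [[0.724, -0.69, 0.0], [-0.69, -0.724, -0.0], [0.0, 0.0, -1.0]]
wrist_force: [1.5, -1.5, 4.4]
gripper_width: 0.157
gripper_force: 30.0
```

```bash
python3 st.py
```

```text
9.7 pos [0.526  0.319  0.1481] yaw -133.61 j [ 46.3  25.1  -7.7   0.  -57.2   0.1] F [ 1.46 -1.48  4.41] M [-0.519 -0.607 -0.018] 0.156819899644658 30.001119375228882
[ 1.725 -1.732  4.232 -0.54  -0.692 -0.055] [0.724 0.629 0.667 0.041 0.039 0.02 ]
```

Emit:
{"api": "servo_tool", "payload": {
  "commands": [
    [[1.0,0,0,0,0,0,-0.02],[1.0,0,0,0,0,0,-0.04],[1.0,0,0,0,0,0,-0.06],[1.0,0,0,0,0,0,-0.08],[1.0,0,0,0,0,0,-0.08]]
  ]
}}

```text
time_s: 10.4
tcp_pos: [0.5255, 0.3192, 0.1475]
ee_rot: [[0.777, -0.629, -0.001], [-0.629, -0.777, -0.0], [-0.0, 0.001, -1.0]]
wrist_force: [1.9, 0.4, -0.5]
gripper_width: 0.159
gripper_force: 30.0
```

```bash
python3 st.py
```

```text
10.4 pos [0.5255 0.3192 0.1475] yaw -128.98 j [ 46.3  25.1  -7.8  -0.  -57.2   4.7] F [ 1.93  0.39 -0.54] M [-0.005 -0.659  0.019] 0.15874134805099788 29.996832311153412
[ 2.122  0.228 -0.887  0.083 -0.638  0.017] [0.435 0.312 0.431 0.028 0.014 0.031]
```

The push force has vanished, so the pins are in the openings. I'll lower it.

Emit:
{"api": "servo_tool", "payload": {
  "commands": [
    [[1.0,0.4,-0.3,0.5,0,0,-0.03],[1.0,0.4,-0.3,1.5,0,0,-0.05],[1.0,0.4,-0.3,2.5,0,0,-0.05],[1.0,0.4,-0.3,3.5,0,0,-0.05],[1.0,0.4,-0.3,4,0,0,-0.05]]
  ]
}}

```text
time_s: 11.1
tcp_pos: [0.526, 0.3191, 0.1439]
ee_rot: [[0.807, -0.59, -0.001], [-0.59, -0.807, -0.0], [-0.0, 0.001, -1.0]]
wrist_force: [0.8, 0.4, -1.8]
gripper_width: 0.156
gripper_force: 30.0
```

```bash
python3 st.py
```

```text
11.1 pos [0.526  0.3191 0.1439] yaw -126.16 j [ 46.3  25.4  -8.   -0.  -56.7   7.6] F [ 0.84  0.38 -1.75] M [ 0.151 -0.196 -0.008] 0.1564233850487635 29.995689690113068
[ 0.743  0.263 -1.801  0.128 -0.215 -0.013] [0.709 0.478 0.289 0.031 0.021 0.028]
```

Emit:
{"api": "servo_tool", "payload": {
  "commands": [
    [[1.0,0,0,1,0,0,0],[1.0,0,0,2,0,0,0],[1.0,0,0,2.5,0,0,0],[1.0,0,0,3,0,0,0],[1.0,0,0,3.2,0,0,0]]
  ]
}}

```text
time_s: 11.8
tcp_pos: [0.5262, 0.3191, 0.1408]
ee_rot: [[0.808, -0.59, -0.0], [-0.59, -0.808, -0.0], [-0.0, 0.0, -1.0]]
wrist_force: [-0.4, 0.4, -2.1]
gripper_width: 0.157
gripper_force: 30.0
```

```bash
python3 st.py
```

```text
11.8 pos [0.5262 0.3191 0.1408] yaw -126.14 j [ 46.3  25.5  -8.2  -0.  -56.3   7.6] F [-0.38  0.37 -2.1 ] M [ 0.054 -0.108 -0.   ] 0.15685763092948252 29.995585083961487
[ 0.489  0.07  -1.455  0.054 -0.047  0.021] [0.333 0.482 0.34  0.049 0.011 0.018]
```

Emit:
{"api": "servo_tool", "payload": {
  "commands": [
    [[1.0,0,0,0.4,0,0,0],[1.0,0,0,0.8,0,0,0],[1.0,0,0,1.2,0,0,0],[1.0,0,0,1.2,0,0,0],[1.0,0,0,1.2,0,0,0]]
  ]
}}

```text
time_s: 12.5
tcp_pos: [0.5263, 0.3192, 0.14]
ee_rot: [[0.808, -0.59, 0.0], [-0.59, -0.808, 0.0], [0.0, -0.0, -1.0]]
wrist_force: [-0.3, -0.2, -0.2]
gripper_width: 0.156
gripper_force: 30.0
```

```bash
python3 st.py
```

```text
12.5 pos [0.5263 0.3192 0.14  ] yaw -126.14 j [ 46.3  25.6  -8.2   0.  -56.2   7.6] F [-0.28 -0.22 -0.2 ] M [-0.01   0.142  0.055] 0.15615384958380776 29.99648004770279
[-0.113  0.21   0.507 -0.054  0.086  0.027] [0.564 0.31  0.758 0.048 0.028 0.019]
```

Emit:
{"api": "servo_tool", "payload": {
  "commands": [
    [[1.0,0,0,0,0,0,0.05],[1.0,0,0,0,0,0,0.1],[1.0,0,0,0.1,0,0,0.15],[1.0,0,0,0.3,0,0,0.2],[1.0,0,0,0.3,0,0,0.2]]
  ]
}}

```text
time_s: 13.2
tcp_pos: [0.5265, 0.3193, 0.1397]
ee_rot: [[0.674, -0.738, 0.001], [-0.738, -0.674, 0.0], [0.0, -0.001, -1.0]]
wrist_force: [-0.2, -0.7, 1.1]
gripper_width: 0.159
gripper_force: 30.0
```

```bash
python3 st.py
```

```text
13.2 pos [0.5265 0.3193 0.1397] yaw -137.59 j [ 46.3  25.6  -8.2   0.  -56.1  -3.9] F [-0.18 -0.68  1.07] M [-0.047  0.028  0.046] 0.15869786945558378 29.99794900417328
[-0.149 -0.254  1.392  0.008 -0.017  0.029] [0.354 0.562 0.408 0.027 0.009 0.039]
```

Emit:
{"api": "servo_tool", "payload": {
  "commands": [
    [[1.0,0,0,0.1,0,0,0.05],[1.0,0,0,0.3,0,0,0.1],[1.0,0,0,0.5,0,0,0.15],[1.0,0,0,0.6,0,0,0.2],[1.0,0,0,0.6,0,0,0.2]]
  ]
}}

```text
time_s: 13.9
tcp_pos: [0.5261, 0.3191, 0.139]
ee_rot: [[0.515, -0.857, -0.0], [-0.857, -0.515, -0.0], [0.0, 0.0, -1.0]]
wrist_force: [-0.3, -0.1, 1.4]
gripper_width: 0.159
gripper_force: 30.0
```

```bash
python3 st.py
```

```text
13.9 pos [0.5261 0.3191 0.139 ] yaw -149.03 j [ 46.3  25.6  -8.3  -0.  -56.1 -15.3] F [-0.31 -0.11  1.38] M [-0.057  0.358 -0.01 ] 0.15914874344846533 29.99861240386963
[-0.792 -0.531  2.115 -0.03   0.324 -0.01 ] [0.542 0.679 0.3   0.011 0.027 0.036]
```

Light contact and low torque, so I'll follow the pitch.

Emit:
{"api": "servo_tool", "payload": {
  "commands": [
    [[1.0,0,0,0.2,0,0,0.05],[1.0,0,0,0.4,0,0,0.1],[1.0,0,0,0.6,0,0,0.15],[1.0,0,0,0.8,0,0,0.2],[1.0,0,0,0.8,0,0,0.2]]
  ]
}}

```text
time_s: 14.6
tcp_pos: [0.5263, 0.3193, 0.1381]
ee_rot: [[0.334, -0.943, 0.0], [-0.943, -0.334, 0.0], [-0.0, -0.0, -1.0]]
wrist_force: [-0.4, -0.2, 1.4]
gripper_width: 0.155
gripper_force: 30.0
```

```bash
python3 st.py
```

```text
14.6 pos [0.5263 0.3193 0.1381] yaw -160.49 j [ 46.3  25.7  -8.4   0.  -55.9 -26.8] F [-0.36 -0.18  1.38] M [0.051 0.217 0.03 ] 0.15533566846705088 29.997667372226715
[-0.916  0.091  1.866  0.069  0.224  0.002] [0.471 0.233 0.221 0.015 0.015 0.022]
```

Emit:
{"api": "servo_tool", "payload": {
  "commands": [
    [[1.0,0,0,0.3,0,0,0.08],[1.0,0,0,0.6,0,0,0.16],[1.0,0,0,1.0,0,0,0.23],[1.0,0,0,1.2,0,0,0.3],[1.0,0,0,1.2,0,0,0.3]]
  ]
}}

```text
time_s: 15.3
tcp_pos: [0.5266, 0.3191, 0.137]
ee_rot: [[0.041, -0.999, 0.001], [-0.999, -0.041, -0.0], [0.0, -0.001, -1.0]]
wrist_force: [1.3, -0.7, 1.2]
gripper_width: 0.157
gripper_force: 30.0
```

```bash
python3 st.py
```

```text
15.3 pos [0.5266 0.3191 0.137 ] yaw -177.67 j [ 46.3  25.8  -8.4   0.  -55.8 -44. ] F [ 1.31 -0.7   1.16] M [-0.208 -0.221 -0.035] 0.15674337012426623 29.998598098754883
[ 0.219 -0.7    1.777 -0.209 -0.211 -0.005] [0.475 0.756 0.568 0.019 0.031 0.015]
```

Emit:
{"api": "servo_tool", "payload": {
  "commands": [
    [[1.0,0,0,0.3,0,0,0.08],[1.0,0,0,0.6,0,0,0.16],[1.0,0,0,1.0,0,0,0.23],[1.0,0,0,1.2,0,0,0.3],[1.0,0,0,1.2,0,0,0.3]]
  ]
}}

```text
time_s: 16.0
tcp_pos: [0.5263, 0.3194, 0.1357]
ee_rot: [[-0.256, -0.967, 0.0], [-0.967, 0.256, 0.0], [-0.0, -0.0, -1.0]]
wrist_force: [0.3, -0.1, 1.9]
gripper_width: 0.16
gripper_force: 30.0
```

```bash
python3 st.py
```

```text
16.0 pos [0.5263 0.3194 0.1357] yaw 165.15 j [ 46.3  25.8  -8.5  -0.  -55.6 -61.1] F [ 0.34 -0.1   1.86] M [ 0.001 -0.172  0.032] 0.1595146194760142 29.997761249542236
[ 0.38  -0.202  1.784  0.064 -0.218 -0.009] [0.489 0.597 0.224 0.054 0.023 0.031]
```

Emit:
{"api": "servo_tool", "payload": {
  "commands": [
    [[1.0,0,0,0.1,0,0,0.03],[1.0,0,0,0.3,0,0,0.06],[1.0,0,0,0.4,0,0,0.09],[1.0,0,0,0.5,0,0,0.12],[1.0,0,0,0.5,0,0,0.12]]
  ]
}}

```text
time_s: 16.7
tcp_pos: [0.5263, 0.3194, 0.1352]
ee_rot: [[-0.37, -0.929, 0.0], [-0.929, 0.37, 0.0], [-0.0, -0.0, -1.0]]
wrist_force: [0.4, 0.1, 1.0]
gripper_width: 0.154
gripper_force: 30.0
```

```bash
python3 st.py
```

```text
16.7 pos [0.5263 0.3194 0.1352] yaw 158.28 j [ 46.3  25.9  -8.5  -0.  -55.6 -68. ] F [0.37 0.05 1.04] M [ 0.155 -0.207  0.007] 0.15438027432466553 29.99806523323059
[ 0.425  0.031  1.911  0.151 -0.253  0.043] [0.615 0.28  0.176 0.01  0.026 0.029]
```

Emit:
{"api": "servo_tool", "payload": {
  "commands": [
    [[1.0,0,0,0.1,0,0,0.03],[1.0,0,0,0.2,0,0,0.06],[1.0,0,0,0.3,0,0,0.09],[1.0,0,0,0.4,0,0,0.1],[1.0,0,0,0.4,0,0,0.1]]
  ]
}}

```text
time_s: 17.4
tcp_pos: [0.5262, 0.3191, 0.1347]
ee_rot: [[-0.461, -0.887, -0.0], [-0.887, 0.461, -0.0], [0.0, 0.0, -1.0]]
wrist_force: [0.7, -0.1, 2.3]
gripper_width: 0.16
gripper_force: 30.0
```

```bash
python3 st.py
```

```text
17.4 pos [0.5262 0.3191 0.1347] yaw 152.53 j [ 46.3  25.9  -8.6   0.  -55.6 -73.8] F [ 0.68 -0.09  2.32] M [-0.052 -0.172 -0.015] 0.1602107857822403 29.99801605939865
[ 0.477 -0.146  1.808 -0.076 -0.14   0.019] [0.535 0.441 0.503 0.009 0.037 0.022]
```

Emit:
{"api": "servo_tool", "payload": {
  "commands": [
    [[1.0,0,0,0.1,0,0,0.03],[1.0,0,0,0.2,0,0,0.06],[1.0,0,0,0.3,0,0,0.09],[1.0,0,0,0.4,0,0,0.1],[1.0,0,0,0.4,0,0,0.1]]
  ]
}}

```text
time_s: 18.1
tcp_pos: [0.526, 0.3194, 0.1343]
ee_rot: [[-0.547, -0.837, -0.0], [-0.837, 0.547, 0.0], [0.0, 0.0, -1.0]]
wrist_force: [-0.7, 0.6, 1.8]
gripper_width: 0.161
gripper_force: 30.0
```

```bash
python3 st.py
```

```text
18.1 pos [0.526  0.3194 0.1343] yaw 146.81 j [ 46.3  25.9  -8.6  -0.  -55.5 -79.5] F [-0.67  0.6   1.84] M [0.274 0.334 0.03 ] 0.16098609820591783 30.002704560756683
[-1.519  0.755  2.677  0.395  0.368  0.065] [0.659 0.532 0.332 0.053 0.014 0.033]
```

Emit:
{"api": "servo_tool", "payload": {
  "commands": [
    [[1.0,0,0,0.1,0,0,0.02],[1.0,0,0,0.1,0,0,0.04],[1.0,0,0,0.2,0,0,0.06],[1.0,0,0,0.2,0,0,0.06],[1.0,0,0,0.2,0,0,0.06]]
  ]
}}

```text
time_s: 18.8
tcp_pos: [0.5261, 0.3192, 0.1341]
ee_rot: [[-0.597, -0.802, -0.0], [-0.802, 0.597, 0.0], [0.0, 0.0, -1.0]]
wrist_force: [-2.2, 1.8, 3.0]
gripper_width: 0.154
gripper_force: 30.0
```

```bash
python3 st.py
```

```text
18.8 pos [0.5261 0.3192 0.1341] yaw 143.34 j [ 46.3  25.9  -8.6  -0.  -55.5 -82.9] F [-2.2   1.76  2.99] M [0.497 0.666 0.122] 0.15388904750120136 30.019147396087646
[-2.987  1.166  2.654  0.511  0.707  0.151] [0.199 0.228 0.547 0.02  0.041 0.02 ]
```

Emit:
{"api": "servo_tool", "payload": {
  "commands": [
    [[1.0,0,0.2,0,0,0,0.02],[1.0,0.1,0.4,0.1,0,0,0.04],[1.0,0.1,0.5,0.1,0,0,0.06],[1.0,0.1,0.5,0.1,0,0,0.06],[1.0,0.1,0.5,0.1,0,0,0.06]]
  ]
}}

```text
time_s: 19.5
tcp_pos: [0.5258, 0.3194, 0.1341]
ee_rot: [[-0.644, -0.765, 0.0], [-0.765, 0.644, -0.0], [0.0, -0.0, -1.0]]
wrist_force: [-1.3, 0.9, 3.6]
gripper_width: 0.162
gripper_force: 30.0
```

```bash
python3 st.py
```

```text
19.5 pos [0.5258 0.3194 0.1341] yaw 139.9 j [ 46.3  25.9  -8.7   0.  -55.4 -86.4] F [-1.32  0.89  3.56] M [0.404 0.589 0.247] 0.16162956708682857 30.04517823457718
[-1.937  0.827  2.807  0.384  0.626  0.216] [0.506 0.236 0.149 0.029 0.024 0.019]
```

Emit:
{"api": "servo_tool", "payload": {
  "commands": [
    [[1.0,0,0.2,0,0,0,0.01],[1.0,0.1,0.4,0.1,0,0,0.02],[1.0,0.1,0.4,0.1,0,0,0.03],[1.0,0.1,0.4,0.1,0,0,0.04],[1.0,0.1,0.4,0.1,0,0,0.04]]
  ]
}}

```text
time_s: 20.2
tcp_pos: [0.5255, 0.3196, 0.134]
ee_rot: [[-0.674, -0.738, 0.0], [-0.738, 0.674, -0.0], [-0.0, -0.0, -1.0]]
wrist_force: [-1.3, 0.8, 3.6]
gripper_width: 0.156
gripper_force: 30.1
```

```bash
python3 st.py
```

```text
20.2 pos [0.5255 0.3196 0.134 ] yaw 137.59 j [ 46.4  25.9  -8.7   0.  -55.4 -88.8] F [-1.34  0.76  3.56] M [0.323 0.411 0.289] 0.1561937781071849 30.06978839635849
[-1.366  0.647  2.952  0.251  0.392  0.295] [0.197 0.563 1.12  0.035 0.023 0.038]
```

The slope is 2 N·m/rad, so this is the hard end stop. I'll ease most of the twist and push, then open.

Emit:
{"api": "servo_tool", "payload": {
  "commands": [
    [[1.0,0,0,-0.2,0,0,-0.03],[1.0,0,0,-0.4,0,0,-0.06],[1.0,0,0,-0.6,0,0,-0.09],[1.0,0,0,-0.7,0,0,-0.11],[1.0,0,0,-0.7,0,0,-0.11]]
  ]
}}

```text
time_s: 20.9
tcp_pos: [0.5254, 0.3195, 0.1343]
ee_rot: [[-0.59, -0.808, -0.0], [-0.808, 0.59, -0.0], [0.0, 0.0, -1.0]]
wrist_force: [-0.2, 1.5, 1.0]
gripper_width: 0.155
gripper_force: 30.0
```

```bash
python3 st.py
```

```text
20.9 pos [0.5254 0.3195 0.1343] yaw 143.87 j [ 46.4  25.9  -8.7  -0.  -55.5 -82.5] F [-0.15  1.49  1.02] M [0.293 0.21  0.069] 0.1551713496660635 30.01053035259247
[-0.656  0.277  1.734  0.232  0.194  0.13 ] [0.514 0.379 0.518 0.041 0.006 0.011]
```

Emit:
{"api": "servo_tool", "payload": {
  "commands": [
    [[0.82,0,0,0,0,0,0],[0.7,0,0,0,0,0,0],[0.5,0,0,0,0,0,0],[0.4,0,0,0,0,0,0],[0.4,0,0,0,0,0,0]]
  ]
}}

```text
time_s: 21.6
tcp_pos: [0.5254, 0.3195, 0.1345]
ee_rot: [[-0.589, -0.808, -0.0], [-0.808, 0.589, -0.0], [0.0, -0.0, -1.0]]
wrist_force: [0.4, -0.1, -0.2]
gripper_width: 0.458
gripper_force: 0.0
```

Emit:
{"api": "servo_tool", "payload": {
  "commands": [
    [[0.4,0,0,-5,0,0,0],[0.4,0,0,-20,0,0,0],[0.4,0,0,-50,0,0,0],[0.4,0,0,-80,0,0,0],[0.4,0,0,-100,0,0,0]]
  ]
}}

```text
time_s: 22.1
tcp_pos: [0.5261, 0.32, 0.2376]
ee_rot: [[-0.589, -0.808, 0.003], [-0.808, 0.589, 0.002], [-0.003, -0.001, -1.0]]
wrist_force: [-0.1, 0.6, 0.5]
gripper_width: 0.594
gripper_force: 0.0
```

```bash
python3 - <<'E'
from h import *
from station import r
show(r.sense())
ds=[r.capture(n) for n in("wrist","side")]
w=ds[0]["pixels"][60:400,100:540,::-1];q=ds[1]["pixels"][225:365,295:400,::-1]
c=np.zeros((400,800,3),np.uint8);c[:386,:500]=cv2.resize(w,(500,386));c[:400,500:]=cv2.resize(q,(300,400));cv2.imwrite("pics/e1.png",c)
E
```

```text
22.1 pos [0.5261 0.32   0.2376] yaw 143.92 j [ 46.4  20.9  -0.7   0.  -68.2 -82.5] F [-0.08  0.63  0.46] M [ 0.109 -0.085  0.017] 0.5941115112755191 0.0
```

View pics/e1.png

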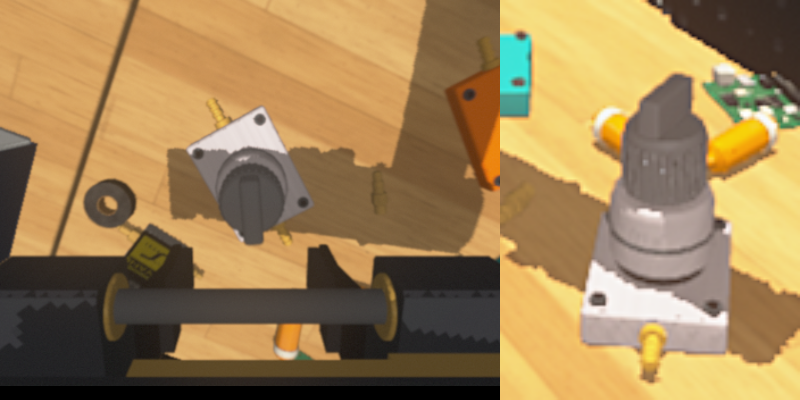

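The cap now sits down on the can's shoulder (right half, about (663,190)). The gripper is clear and nothing else in view has moved.

```bash
python3 -c "
from station import r
print(r.finish_job())"
```

```text
the job is handed in; nothing more can be done
None
```

The cap is screwed home and released, and the job is handed in: it bound high clockwise at about 0.2 N·m, dropped about 10 mm after backing off, then turned clockwise to the hard end stop; the highest twist I read was about 0.3 N·m.

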